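Raise the draught-shield window to its mark

ROBOT

A 6-joint arm with a two-finger parallel gripper is mounted at the origin on the work surface. World frame = base frame: x ahead of the robot, y to its left, z up, the work surface at z = 0. Lengths are in m, angles in rad, forces in N, time in s.
With the tool pointing down it reaches from about 0.375 to 0.975 m from the base axis. Payload 3.8 kg.
Tool frame: the origin (TCP) lies between the finger pads; the fingertips stand 25 mm ahead of it and the grasp point (between the pads) lies 6 mm ahead of it; z points along the fingers, x is the direction in which the jaws open and shut, and the axes are right-handed (so a half turn about z gives the same grasp; the last joint's range is limited). The gripper opens to 88 mm and grips with 3 to 60 N. Pads are 18 mm wide; open, the fingers measure 123 mm over their backs; the gripper's body (75 mm by 187 mm) begins 45 mm behind the grasp point.
Start: joints at [1.156, 0.264, 1.604, -0, 1.274, -0.037], TCP at [0.249, 0.627, 0.264] pointing down, gripper open.
Joint ranges: [-2.63, 2.63], [-0.94, 2.18], [0.31, 2.57], [-1.31, 4.45], [0, 2.66], [-2.55, 2.55]. Speed limits (rad/s): [2.57, 2.57, 3.14, 3.14, 3.14, 3.14].

INTERFACE

Orientations are given as a unit quaternion [x, y, z, w].
In Python, from workcell import robot, camera, get_calibration gives the robot as it stands.
- The arm moves only by the tool drive_tool, never from a script. Its argument "increments" is a list of rows, each a list of 7 numbers: the turn, a rotation vector about the tool's x, y, z in degrees, then the shift along the tool's x, y, z in mm, then the gripper's target within -1 to 1 (fully open at 1, half-way at 0, shut at -1). A call has 1 to 8 rows; each row is the pose to reach, as a shift and turn from the pose commanded when the call began, along the tool's axes at that moment; what a row does not reach only later rows make up. A row lasts 1/12 s, in which the tool goes at most 41.7 mm and 7.16 degrees, less where a joint would pass 70% of its speed; a pose out of reach is approached as far as the arm can. A call with a gripper value outside its range is refused whole. The fingers move at their own pace and stop on an object; "force" is the grip in N (left out, the last holds). Time passes only in rows, so rows that repeat a pose let the fingers close. It gives the time, the measured TCP pose, the force and the opening at its end, in the units of the state.
- robot.read_state(): the state, without advancing time (a new reading comes with each control period).
- camera(name): name is "scene" or "side" or "wrist"; returns (picture, depth): 400x640x3 uint8, red, green, blue; 400x640 float32, m along the optical axis (not along the pixel's ray), 0 where there is no reading.
- get_calibration(name): a dict with "K" (3x3 intrinsics, pixels), "R" (3x3) and "t" (3): a world point X has camera coordinates R X + t; the wrist camera has in their place "mount" (4x4, takes a point from camera to tool coordinates, whose origin is the TCP and whose axes are the tool frame's). Camera axes: x right, y down, z forward; pixel columns grow to the right and rows downward; lengths in m; the calibration is good to about 2 mm. The wrist camera is an equidistant fisheye: a pixel r from the principal point sees the ray r / f radians off the axis. A picture is of the moment at which its call begins: read the wrist's pose just before it. get_calibration takes no time and is no camera call.
- robot.job_done(): hands the job in, once; it reports no verdict.
The state is a dict: "time_s": time; "qpos": joint angles; "joint_velocities": joint speeds; "joint_efforts": joint torques, N m; "tcp_pos": TCP position; "orientation": TCP orientation; "force": force on the tool from outside, world axes, zero at the start; "moment": the same for the moment, N m; "finger_gap": finger opening in m.
Only numpy, scipy, OpenCV 4.12 (cv2) and the standard library are available. Lean on these libraries where they do the work, as an engineer would, in place of code of your own. Each camera call takes 0.05 s, during which the arm holds its last target. There are 200 camera calls.

TASK

Push the clear counterweighted window of the weighing shield up, with the fingertips beneath its blue lip, until the orange pointers lie within the green bands on the posts, then leave it there and take the hand away. Do not grip the lip or press on it from above, and leave the beaker, jar and flask standing where they are.

Things in the scene. Friction and masses are not known exactly. Their poses are not given: they have to be found in the camera images.
- hood: Weighing draught shield, fixed: white base 360 wide, 12 thick, reaching 22 in front of the origin; two aluminium posts 24 square, 440 tall, centres 300 apart, with a crossbar on top; clear sides behind, open back, balance inside. Origin on the bench midway between the posts; x points into the shield, away from the user, y left along the window, z up. Its place and yaw vary.
- lip (a point): Blue lip on the window's bottom edge: level ledge 10 thick, 200 wide, ending in a round bar of 16 diameter along its front; its flat top lies 10 above the bar's centre. Origin at the bar's centre, mid-length, 48 in front of the window's plane; axes parallel to the shield's. Free below and in front; starts 110 to 150 above the bench. A finger tilted 45 degrees, pointing forward and down, fits under the bar.
- sash (a joint): Height of the window in m above its lowest position; 0 to 0.17, grows upward. Counterweighted: moves with a steady push of about 3 to 5 N and stays wherever it is left. The lip bar's centre is 0.110 + this value above the bench.
- mark: Two green bands (collars 60 by 34, 20 tall), one round each post. Origin midway between the posts at the bands' mid-height, which varies: 55 to 145 above the pointers' start. The orange pointers (5 tall, in front of the posts) are level with the centre of the lip's bar, so the window is right when the origins of lip and mark are at one height, within 10.
- beaker: Open glass beaker, 70 across, 100 tall, on the balance behind the window; origin at the centre of its underside.
- jar: Dark red jar with white cap, about 56 across, 70 tall, on the bench to one side in front of the shield; origin at the centre of its underside.
- flask: Glass conical flask, 72 across the foot, 110 tall, on the bench to the other side; origin at the centre of its underside.
Mind the look-alikes: they are no part of the job. What is shaped like the flask but brown is not meant.

How it is judged:
By the outcome, as a careful person would: the job done as asked, in the order asked, and still so for the second after the job is handed in, with the robot touching nothing.
It also fails if it takes over 38 s, if anything falls off the work surface, if the arm or the gripper's body presses on something with over 40 N, if the wrist force passes 120 N, or if a joint passes its speed limit or range.

## Working session

There is one attempt and no reset: what is moved stays moved. The work goes in short steps, Python scripts to look and compute and a tool call to move; the robot and the scene stay as the last step left them, time stands still between calls to the robot, and variables do not carry over. Pictures are saved under pics/ and viewed, about 8 in all and at most 12, crops included, and the job is handed in when it is done.

Besides the shell and the picture viewer there is one more tool, called after "Call:" as name(argument=value, ...) on one line, values as JSON. drive_tool: Moves the arm, as the interface text tells. Its arguments: {"type":"object","properties":{"increments":{"type":"array","items":{"type":"array","items":{"type":"number"}}},"force":{"type":"number"}},"required":["increments"]}

```bash
mkdir -p pics; cat > h.py <<'E'
import numpy as np, cv2
from workcell import robot, camera, get_calibration
def world(name,d):
    c=get_calibration(name);K=np.array(c["K"]);R=np.array(c["R"]);t=np.array(c["t"])
    v,u=np.mgrid[:400,:640]
    P=np.stack([(u-K[0,2])/K[0,0]*d,(v-K[1,2])/K[1,1]*d,d],-1)
    return (P-t)@R
E
python3 - <<'E'
from h import *
for n in("scene","side"):
    im,d=camera(n);cv2.imwrite(f"pics/{n}0.png",im[:,:,::-1]);np.savez(f"pics/{n}0.npz",im=im,d=d)
    c=get_calibration(n);R=np.array(c["R"]);print(n,-R.T@np.array(c["t"]),R[2])
print(robot.read_state())
E
```

```text
scene [ 1.07563946 -0.3265892   1.0379618 ] [-0.4600124   0.33496288 -0.82230679]
side [0.55080581 0.37067711 1.17388072] [ 0.05358905 -0.32734841 -0.94338287]
{'time_s': 0.1, 'qpos': array([ 1.15608165e+00,  2.64685806e-01,  1.60523558e+00,  9.75943554e-06,
        1.27370941e+00, -3.68858150e-02]), 'joint_velocities': array([-0.00015301,  0.00191752, -0.00267813, -0.00161059, -0.00224935,
        0.00053339]), 'joint_efforts': array([-3.53534761e-04, -5.03624296e+01, -3.58068109e+01,  7.30309635e-02,
        2.35339865e-02, -5.07718437e-05]), 'tcp_pos': array([0.24875985, 0.62684956, 0.26250808]), 'orientation': array([ 8.27316318e-01,  5.61735411e-01, -8.66107342e-04,  5.37016555e-04]), 'force': array([ 0.07715754, -0.18330553, -0.92353576]), 'moment': array([ 0.03259565, -0.01504208, -0.01934273]), 'finger_gap': 0.08812328249525568}
```

View pics/scene0.png

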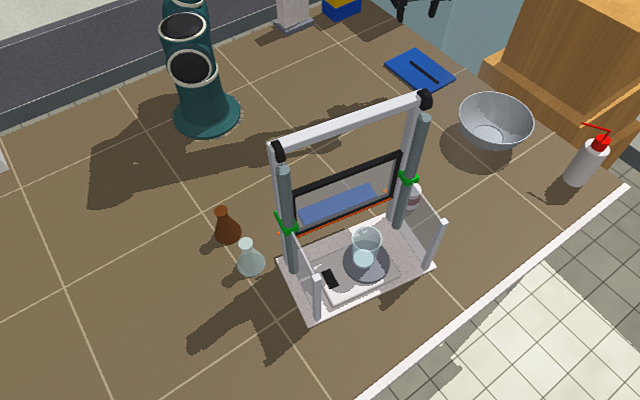

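View pics/side0.png

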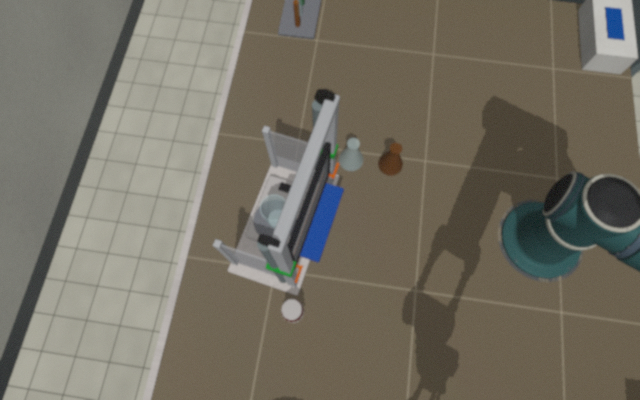

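The scene view is from behind the shield: green collars at (287,222) and (408,178), lip seen through the window, clear flask at (250,258), brown look-alike at (227,226). The side view is from above: blue lip (323,222), green at (335,152) and (281,269), orange at (334,172) and (299,272), jar's white cap (291,309), clear flask (350,154), brown one (391,159).

```bash
python3 - <<'E'
from h import *
for n in("side","scene"):
    z=np.load(f"pics/{n}0.npz");im,d=z["im"],z["d"];W=world(n,d)
    hsv=cv2.cvtColor(im,cv2.COLOR_RGB2HSV);H,S,V=[hsv[...,i].astype(int) for i in range(3)]
    box=np.zeros(d.shape,bool)
    if n=="side": box[90:330,210:410]=1
    else: box[130:330,240:440]=1
    for name,m in dict(blue=(H>108)&(H<125)&(S>120),green=(H>50)&(H<75)&(S>150),orange=(H>4)&(H<16)&(S>170)&(V>150),white=(S<25)&(V>120)).items():
        k,l,st,ce=cv2.connectedComponentsWithStats((m&box&(d>0)).astype(np.uint8))
        for i in range(1,k):
            if st[i,4]<8: continue
            P=W[l==i]
            print(n,name,ce[i].round(),st[i,4],np.median(P,0).round(3),np.percentile(P,5,0).round(3),np.percentile(P,95,0).round(3))
            if name=="blue" and n=="side":
                Q=P[P[:,2]>np.median(P[:,2])-.02]; r=cv2.minAreaRect((Q[:,:2]*1000).astype(np.float32));print(r,cv2.boxPoints(r))
    if n=="side":
      for u,v in((350,154),(353,146),(391,159),(291,309),(345,190),(301,262),(330,120),(275,250)):print((u,v),W[v,u].round(3))
      
    else:
      for u,v in((250,258),(285,175),(422,125),(278,152),(425,100)):print((u,v),W[v,u].round(3))
im=np.load("pics/side0.npz")["im"][90:330,210:430,::-1]
cv2.imwrite("pics/crop.png",cv2.resize(im,None,fx=2.5,fy=2.5,interpolation=2))
E
```

```text
side blue [321. 222.] 1518 [0.598 0.078 0.136] [ 0.569 -0.013  0.133] [0.627 0.162 0.14 ]
((597.5938110351562, 73.08491516113281), (199.8270721435547, 49.87339401245117), 79.67152404785156) [[555.1475   -20.738693]
 [604.2128   -29.680557]
 [640.0401   166.90852 ]
 [590.9748   175.85039 ]]
side green [332. 155.] 9 [ 0.593 -0.063  0.23 ] [ 0.589 -0.064  0.226] [ 0.597 -0.061  0.235]
side green [277. 270.] 49 [0.673 0.227 0.232] [0.644 0.219 0.23 ] [0.695 0.231 0.235]
side orange [334. 171.] 26 [ 0.584 -0.066  0.128] [ 0.58  -0.084  0.125] [ 0.594 -0.05   0.132]
side orange [297. 277.] 9 [0.637 0.219 0.13 ] [0.634 0.213 0.126] [0.638 0.227 0.132]
side white [216. 116.] 756 [ 0.971 -0.306 -0.003] [ 0.955 -0.774 -0.757] [ 1.289 -0.134  0.003]
side white [281. 204.] 6473 [0.703 0.096 0.157] [ 0.603 -0.101  0.01 ] [0.807 0.227 0.452]
side white [352. 156.] 423 [ 0.545 -0.146  0.053] [ 0.525 -0.173  0.01 ] [ 0.564 -0.13   0.112]
side white [332. 165.] 18 [ 0.593 -0.067  0.165] [ 0.592 -0.068  0.134] [ 0.595 -0.066  0.189]
side white [336. 179.] 21 [ 0.581 -0.09   0.012] [ 0.577 -0.103  0.00
[... 849 characters left out ...]
 1018 [ 0.616 -0.042  0.448] [ 0.597 -0.095  0.326] [0.632 0.025 0.452]
scene white [406. 150.] 173 [0.663 0.203 0.296] [0.659 0.199 0.242] [0.665 0.208 0.359]
scene white [351. 184.] 1297 [0.634 0.088 0.249] [ 0.611 -0.038  0.187] [0.649 0.172 0.272]
scene white [360. 262.] 9222 [0.737 0.044 0.034] [ 0.616 -0.118  0.01 ] [0.813 0.199 0.2  ]
scene white [300. 224.] 13 [ 0.609 -0.047  0.168] [ 0.608 -0.051  0.152] [ 0.61  -0.041  0.176]
scene white [250. 258.] 657 [ 0.56  -0.167  0.051] [ 0.539 -0.19   0.009] [ 0.578 -0.138  0.112]
(250, 258) [ 0.562 -0.166  0.06 ]
(285, 175) [ 0.639 -0.088  0.408]
(422, 125) [0.689 0.198 0.403]
(278, 152) [ 0.628 -0.09   0.461]
(425, 100) [0.676 0.205 0.454]
```

View pics/crop.png

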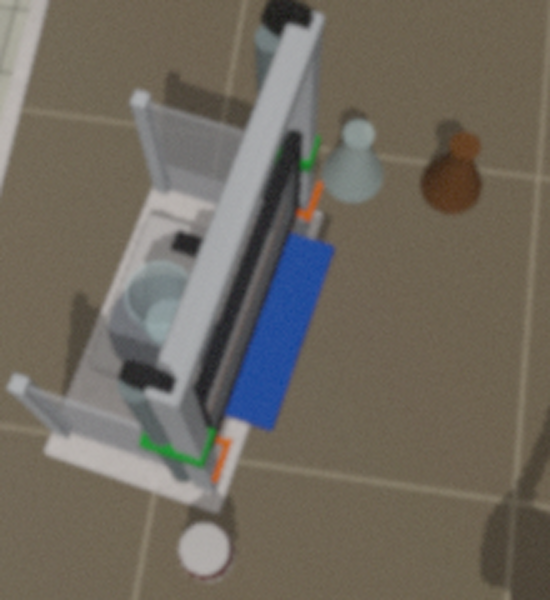

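The meant flask is the clear one at (350,154), not the brown one at (391,159). I only need to stay away from both. Estimates so far:
- **Shield:** yaw about -10.3°.
- **Lip bar centre:** about (0.581, 0.076, 0.126).
- **Band centre:** z about 0.2235, so the lift is about 97 mm.

Next I'll compute the approach.

```bash
cat >> h.py <<'E'
from scipy.spatial.transform import Rotation as Ro
PSI=np.radians(-10.3); LIP=np.array([.581,.076,.126])
XS=np.array([np.cos(PSI),np.sin(PSI),0]);YS=np.array([-np.sin(PSI),np.cos(PSI),0]);Z=np.array([0,0,1.])
zt=(XS-Z)/2**.5; RT=np.stack([YS,np.cross(zt,YS),zt],1)
def goto(fwd,up,lat=0,R=RT):
    "tool increments to TCP = lip + fwd, lat, up (mm)"
    s=robot.read_state();R0=Ro.from_quat(s["orientation"])
    p=LIP+(fwd*XS+lat*YS+up*Z)/1000
    print("to",p.round(3),"rot",np.degrees((R0.inv()*Ro.from_matrix(R)).as_rotvec()).round(1),"shift",(R0.inv().apply(p-s["tcp_pos"])*1000).round(1))
E
python3 -c "
from h import *
goto(-100,140)
goto(-80,-29)"
```

```text
to [0.483 0.094 0.266] rot [-44.9   4.6 -10.7] shift [-409.1  414.    -2.7]
to [0.502 0.09  0.097] rot [-44.9   4.6 -10.7] shift [-404.8  433.6  166.3]
```

Call:
drive_tool(increments=[[0,0,0,-30,30,0,-1],[0,0,0,-60,60,0,-1],[-5,0,-1,-90,90,0,-1],[-10,1,-2,-120,120,0,-1],[-15,1,-3,-150,150,0,-1],[-20,2,-5,-180,180,0,-1],[-25,2,-6,-210,212,0,-1],[-30,3,-7,-235,238,0,-1]], force=20)

```text
time_s: 0.77
tcp_pos: [0.3836, 0.3208, 0.2639]
orientation: [0.762, 0.592, 0.168, 0.201]
force: [0.6, 0.1, 0.8]
finger_gap: 0.0369
```

```bash
python3 -c "
from h import *
goto(-100,140)
print(robot.read_state()['qpos'])"
```

```text
to [0.483 0.094 0.266] rot [-14.6   1.5  -3.7] shift [-196.   133.5   71.5]
[ 0.94077243 -0.2001251   2.16309319 -0.57142465  1.02587278 -0.11458994]
```

Call:
drive_tool(increments=[[-2,0,0,-25,17,9,-1],[-4,0,-1,-50,34,18,-1],[-6,1,-1,-75,51,27,-1],[-8,1,-2,-100,68,36,-1],[-10,1,-3,-125,85,45,-1],[-12,1,-3,-150,102,55,-1],[-14,1,-4,-175,119,64,-1],[-14.6,1.5,-3.7,-196,133,71,-1]])

```text
time_s: 1.43
tcp_pos: [0.4802, 0.0935, 0.2639]
orientation: [0.71, 0.593, 0.243, 0.293]
force: [-0.2, 1.1, -0.5]
finger_gap: 0.0
```

```bash
python3 -c "
from h import *
goto(-80,-29)
print(robot.read_state()['qpos'])"
```

```text
to [0.502 0.09  0.097] rot [-0.2  0.1  0.1] shift [   1.2 -101.7  134.2]
[ 0.38694536 -0.4608126   2.43323823 -0.73244263  0.60299686 -0.50981428]
```

Call:
drive_tool(increments=[[0,0,0,0,-15,20,-1],[0,0,0,0,-30,40,-1],[0,0,0,0,-45,60,-1],[0,0,0,0,-60,80,-1],[0,0,0,0,-75,100,-1],[0,0,0,0,-90,120,-1],[0,0,0,1,-102,134,-1],[0,0,0,1,-102,134,-1]])

```text
time_s: 2.1
tcp_pos: [0.4983, 0.0926, 0.1185]
orientation: [0.715, 0.597, 0.231, 0.281]
force: [0.6, 0.6, 0.6]
finger_gap: 0.0005
```

```bash
python3 - <<'E'
from h import *
s=robot.read_state();print(s['qpos'].round(2),s['force'])
goto(-20,-14);goto(-20,-4)
im,d=camera("side");cv2.imwrite("pics/s1.png",cv2.resize(im[90:330,210:450,::-1],None,fx=2.4,fy=2.4,interpolation=2))
im,d=camera("wrist");cv2.imwrite("pics/w1.png",im[:,:,::-1])
E
```

```text
[ 0.35 -0.15  2.52 -1.31  0.37  0.13] [0.57051604 0.55808974 0.59445171]
to [0.561 0.08  0.112] rot [-2.3  0.3  0.1] shift [-1.4 42.9 48.4]
to [0.561 0.08  0.122] rot [-2.3  0.3  0.1] shift [-1.4 49.6 41.1]
```

View pics/s1.png

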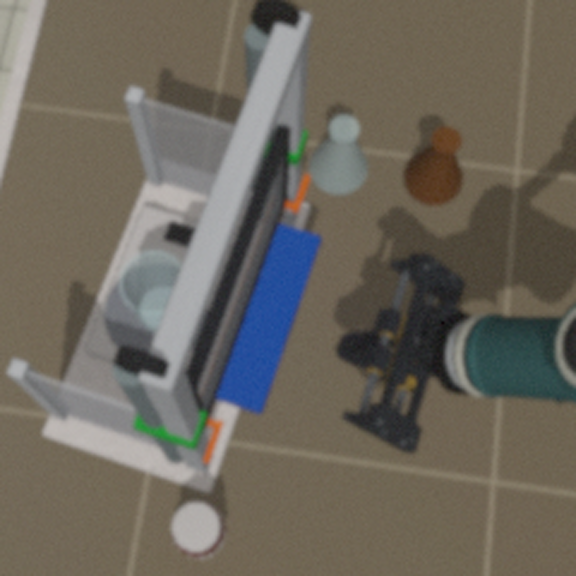

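View pics/w1.png

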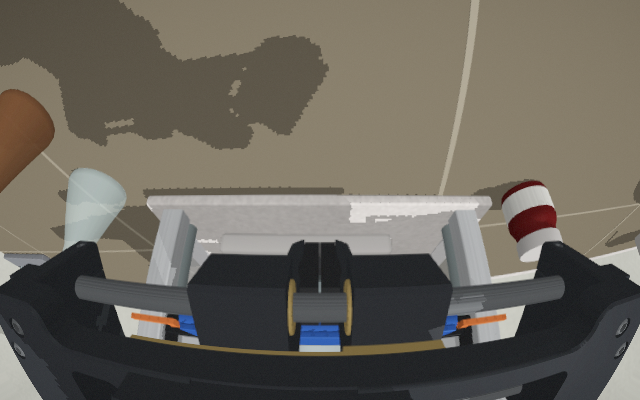

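The side view shows the closed fingertips at (350,348) of the crop, just in front of the mid-lip. The wrist view shows orange pointers at (155,320) and (485,320) and the lip behind the fingers. Joint 4 hit its limit while low and close to the base, so I'll advance from here, where the forearm is less steep.

Call:
drive_tool(increments=[[0,0,0,0,7,8,-1],[-1,0,0,-1,14,16,-1],[-2,0,0,-1,21,25,-1],[-2.3,0,0,-1,28,34,-1],[-2.3,0,0,-1,28,34,-1],[-2.3,0,0,-1,28,34,-1]])

```text
time_s: 2.7
tcp_pos: [0.5412, 0.0843, 0.1336]
orientation: [0.714, 0.593, 0.236, 0.286]
force: [-0.5, -0.0, -0.0]
finger_gap: 0.0005
```

```bash
python3 - <<'E'
from h import *
s=robot.read_state();print(s['qpos'].round(2),s['force'])
goto(-40,-14);goto(-22,-11)
E
```

```text
[ 0.29 -0.1   2.45 -1.31  0.34  0.08] [-0.47756081 -0.04141614 -0.02075813]
to [0.542 0.083 0.112] rot [-1.4  0.3 -0.1] shift [ -1.  -14.4  16.1]
to [0.559 0.08  0.115] rot [-1.4  0.3 -0.1] shift [-0.9  0.7 26.3]
```

```bash
cat >> h.py <<'E'
def RP(down,yaw):
    a,p=np.radians(yaw),np.radians(down);y=np.array([-np.sin(a),np.cos(a),0])
    z=np.array([np.cos(a)*np.cos(p),np.sin(a)*np.cos(p),-np.sin(p)])
    return np.stack([y,np.cross(z,y),z],1)
E
python3 - <<'E'
from h import *
goto(-45,8,-15,RP(52,-5))
goto(-45,-16,-15,RP(52,-5))
E
```

```text
to [0.534 0.069 0.134] rot [ 5.6  3.8 -4.2] shift [-16.1  -2.9  -3.2]
to [0.534 0.069 0.11 ] rot [ 5.6  3.8 -4.2] shift [-16.  -19.4  14.2]
```

Call:
drive_tool(increments=[[3,2,-2,-8,-2,-2,-1],[5.6,3.8,-4.2,-16,-3,-3,-1],[5.6,3.8,-4.2,-16,-3,-3,-1],[5.6,3.8,-4.2,-16,-11,5,-1],[5.6,3.8,-4.2,-16,-19,14,-1],[5.6,3.8,-4.2,-16,-19,14,-1],[5.6,3.8,-4.2,-16,-19,14,-1]])

```text
time_s: 3.28
tcp_pos: [0.5317, 0.0691, 0.1082]
orientation: [0.697, 0.64, 0.218, 0.239]
force: [-0.4, -0.2, 0.9]
finger_gap: 0.0005
```

```bash
python3 - <<'E'
from h import *
s=robot.read_state();print(s['qpos'].round(2),s['force'])
goto(-45,-16,-15,RP(52,-5));goto(-24,-8,-15,RP(52,-5));goto(-26,-12,-15,RP(52,-5))
E
```

```text
[ 0.18 -0.09  2.46 -0.87  0.21 -0.5 ] [-0.43862877 -0.1933628   0.89751202]
to [0.534 0.069 0.11 ] rot [-0.3  0.   0.2] shift [ 0.4  2.9 -0. ]
to [0.555 0.066 0.118] rot [-0.3  0.   0.2] shift [-1.6 24.3  6.5]
to [0.553 0.066 0.114] rot [-0.3  0.   0.2] shift [-1.4 20.3  8.4]
```

Call:
drive_tool(increments=[[0,0,0,0,5,2,-1],[0,0,0,0,10,4,-1],[0,0,0,-1,15,6,-1],[0,0,0,-1,20,8,-1],[0,0,0,-1,20,8,-1],[0,0,0,-1,20,8,-1]])

```text
time_s: 3.78
tcp_pos: [0.5543, 0.0669, 0.1162]
orientation: [0.697, 0.64, 0.22, 0.24]
force: [-0.5, 0.7, 0.1]
finger_gap: 0.0008
```

```bash
python3 - <<'E'
from h import *
s=robot.read_state();print(s['qpos'].round(2),s['force'])
R=RP(52,-5)
goto(-22,-4,-15,R);goto(-22,36,-15,R)
im,d=camera("side");cv2.imwrite("pics/s2.png",cv2.resize(im[150:290,260:420,::-1],None,fx=4,fy=4,interpolation=2))
E
```

```text
[ 0.16 -0.06  2.41 -0.8   0.21 -0.58] [-0.45796889  0.70290334  0.1262049 ]
to [0.557 0.065 0.122] rot [-0.1 -0.1  0.1] shift [-1.5  5.6 -3. ]
to [0.557 0.065 0.162] rot [-0.1 -0.1  0.1] shift [ -1.6  30.2 -34.6]
```

View pics/s2.png

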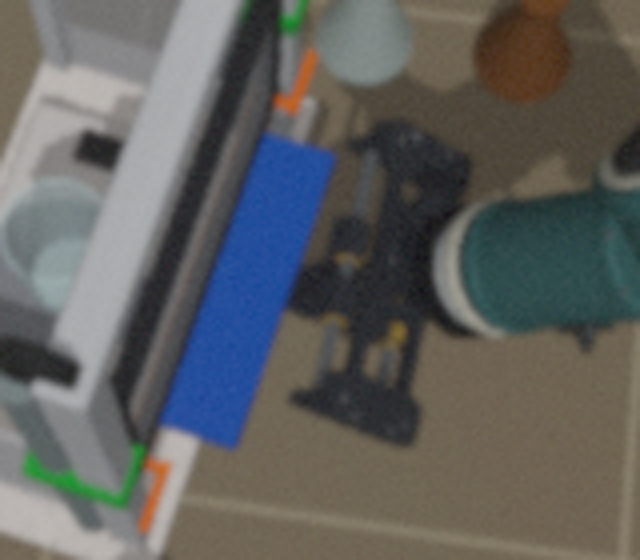

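The fingertips are now at the middle of the lip's front edge and disappear under it, at (300,290) in the crop. I'll push up slowly.

Call:
drive_tool(increments=[[0,0,0,0,3,-4,-1],[0,0,0,0,6,-8,-1],[0,0,0,0,9,-12,-1],[0,0,0,0,12,-16,-1],[0,0,0,0,15,-20,-1],[0,0,0,0,18,-24,-1],[0,0,0,0,18,-24,-1]])

```text
time_s: 4.42
tcp_pos: [0.5506, 0.0664, 0.1436]
orientation: [0.697, 0.64, 0.217, 0.238]
force: [-5.9, 0.7, -0.9]
finger_gap: 0.0005
```

```bash
cat >> h.py <<'E'
def heights():
    im,d=camera("side");W=world("side",d);hsv=cv2.cvtColor(im,cv2.COLOR_RGB2HSV).astype(int);H,S,V=hsv[...,0],hsv[...,1],hsv[...,2]
    b=np.zeros(d.shape,bool);b[90:330,210:410]=1
    for n,m in dict(blue=(H>108)&(H<125)&(S>120),green=(H>50)&(H<75)&(S>150),orange=(H>4)&(H<16)&(S>170)&(V>150)).items():
        m=m&b&(d>0)&(W[...,0]>.53);P=W[m];print(n,m.sum(),np.median(P,0).round(4),np.percentile(P[:,2],[5,95]).round(4))
E
python3 - <<'E'
from h import *
s=robot.read_state();print(s['qpos'].round(2),s['force'])
heights()
goto(-25,20,-15,RP(52,-5))
E
```

```text
[ 0.16 -0.13  2.4  -0.59  0.27 -0.8 ] [-5.8637507   0.71446957 -0.94618028]
blue 1571 [0.5977 0.0769 0.1493] [0.1455 0.1524]
green 61 [0.6677 0.2245 0.2323] [0.2294 0.2346]
orange 52 [ 0.5884 -0.0537  0.142 ] [0.1383 0.1459]
to [0.554 0.066 0.146] rot [-0.4  0.   0.1] shift [-0.4  4.  -0.1]
```

The lip rose 13 mm, but the bar is sliding toward the tip. I'll put the fingers deeper beneath it and return to the 45° tilt, since there is joint room now.

```bash
python3 - <<'E'
from h import *
for t in ((-22,5,RP(52,-5)),(-23,4,RP(45,-7)),(-21,4,RP(45,-7))): goto(t[0],t[1],-15,t[2])
E
```

```text
to [0.557 0.065 0.131] rot [-0.4  0.   0.1] shift [-0.7 -2.8 13.6]
to [0.556 0.065 0.13 ] rot [-7.4 -1.3  1.6] shift [-0.6 -4.2 13.8]
to [0.558 0.065 0.13 ] rot [-7.4 -1.3  1.6] shift [-0.8 -2.7 15. ]
```

Call:
drive_tool(increments=[[0,0,0,0,-5,3,-1],[0,0,0,0,-8,8,-1],[0,0,0,0,-8,14,-1],[-3,0,0,0,-7,14,-1],[-6,-1,1,0,-7,14,-1],[-7.4,-1.3,1.6,0,-6,14,-1],[-7.4,-1.3,1.6,0,-6,14,-1]])

```text
time_s: 5.05
tcp_pos: [0.554, 0.0656, 0.14]
orientation: [0.696, 0.612, 0.25, 0.28]
force: [0.4, -2.1, -0.4]
finger_gap: 0.0007
```

```bash
python3 - <<'E'
from h import *
s=robot.read_state();print(s['qpos'].round(2),s['force'])
heights()
goto(-21,5,-15,RP(45,-7));goto(-21,35,-15,RP(45,-7))
E
```

```text
[ 0.19 -0.12  2.45 -1.31  0.22 -0.03] [ 0.42601028 -2.07157733 -0.35788818]
blue 1564 [0.5978 0.0775 0.1527] [0.1485 0.1559]
green 65 [0.6682 0.2243 0.2318] [0.2278 0.234 ]
orange 52 [ 0.5897 -0.0527  0.1446] [0.142  0.1478]
to [0.558 0.065 0.131] rot [-0.9 -0.2 -0.8] shift [-0.6 -3.3  9.4]
to [0.558 0.065 0.161] rot [-0.9 -0.2 -0.8] shift [ -0.3  17.6 -12.2]
```

Call:
drive_tool(increments=[[1,1,0,0,4,1,-1],[2,2,-1,0,8,-1,-1],[2,2,-2,0,12,-5,-1],[2,2,-2,0,16,-9,-1],[2,2,-2,0,20,-13,-1],[2,2,-2,0,25,-17,-1],[2,2,-2,0,25,-17,-1]])

```text
time_s: 5.68
tcp_pos: [0.5552, 0.0647, 0.1646]
orientation: [0.684, 0.638, 0.242, 0.26]
force: [-20.2, 7.1, -1.7]
finger_gap: 0.0004
```

```bash
cat >> h.py <<'E'
def rel():
    s=robot.read_state();R=Ro.from_quat(s["orientation"]).as_matrix();d=s["tcp_pos"]-LIP
    print("q",s['qpos'].round(2),"F",s['force'].round(1),"fwd",(d@XS*1000).round(1),"z",s["tcp_pos"][2].round(4),"down",np.degrees(np.arcsin(-R[2,2])).round(1),"yaw",np.degrees(np.arctan2(R[1,2],R[0,2])).round(1),"t",s["time_s"])
    print("fwd,up,lat in tool axes",(XS@R).round(2),(Z@R).round(2),(YS@R).round(2))
E
python3 - <<'E'
from h import *
rel();heights()
E
```

```text
q [ 0.16 -0.17  2.42 -0.7   0.23 -0.72] F [-20.2   7.1  -1.7] fwd -23.4 z 0.1646 down 48.5 yaw -4.1 t 5.6833
fwd,up,lat in tool axes [-0.11  0.74  0.66] [-0.    0.66 -0.75] [0.99 0.08 0.07]
blue 1632 [0.5975 0.0775 0.1774] [0.1737 0.1804]
green 62 [0.6706 0.2248 0.2322] [0.2296 0.235 ]
orange 62 [ 0.587 -0.053  0.17 ] [0.1675 0.1727]
```

Contact is now stable, about 12 mm from the tip, with 56 mm to go. I'll ease the forward push and keep raising.

Call:
drive_tool(increments=[[0,0,0,0,2,-5,-1],[0,0,0,0,6,-9,-1],[0,0,0,0,10,-13,-1],[0,0,0,0,14,-18,-1],[0,0,0,0,18,-22,-1],[0,0,0,0,22,-27,-1],[0,0,0,0,25,-31,-1],[0,0,0,0,25,-31,-1]])

```text
time_s: 6.4
tcp_pos: [0.5552, 0.0646, 0.2066]
orientation: [0.684, 0.637, 0.243, 0.261]
force: [-13.7, 4.3, 0.1]
finger_gap: 0.0006
```

```bash
python3 - <<'E'
from h import *
rel();heights()
E
```

```text
q [ 0.16 -0.24  2.38 -0.49  0.32 -0.93] F [-13.7   4.3   0.1] fwd -23.4 z 0.2066 down 48.3 yaw -4.1 t 6.4
fwd,up,lat in tool axes [-0.11  0.74  0.66] [-0.    0.67 -0.75] [0.99 0.08 0.07]
blue 1761 [0.5977 0.0777 0.2199] [0.2161 0.2227]
green 57 [0.6712 0.2248 0.2317] [0.2291 0.2343]
orange 85 [ 0.5908 -0.051   0.2126] [0.2097 0.2152]
```

Call:
drive_tool(increments=[[0,0,0,0,2,-2,-1],[0,0,0,0,4,-4,-1],[0,0,0,0,6,-7,-1],[0,0,0,0,8,-9,-1],[0,0,0,0,8,-9,-1],[0,0,0,0,8,-9,-1]])

```text
time_s: 6.95
tcp_pos: [0.5553, 0.0646, 0.2184]
orientation: [0.684, 0.637, 0.243, 0.261]
force: [-13.4, 4.7, 0.2]
finger_gap: 0.0004
```

```bash
python3 - <<'E'
from h import *
rel();heights()
im,d=camera("scene");cv2.imwrite("pics/c3.png",cv2.resize(im[130:280,250:450,::-1],None,fx=4,fy=4,interpolation=2))
E
```

```text
q [ 0.16 -0.26  2.37 -0.46  0.35 -0.97] F [-13.4   4.7   0.2] fwd -23.3 z 0.2184 down 48.3 yaw -4.1 t 6.95
fwd,up,lat in tool axes [-0.11  0.74  0.66] [-0.    0.67 -0.75] [0.99 0.08 0.07]
blue 1805 [0.5975 0.0776 0.2317] [0.2279 0.2346]
green 52 [0.6731 0.2249 0.2324] [0.2281 0.2352]
orange 79 [ 0.594  -0.0505  0.224 ] [0.2216 0.2273]
```

View pics/c3.png

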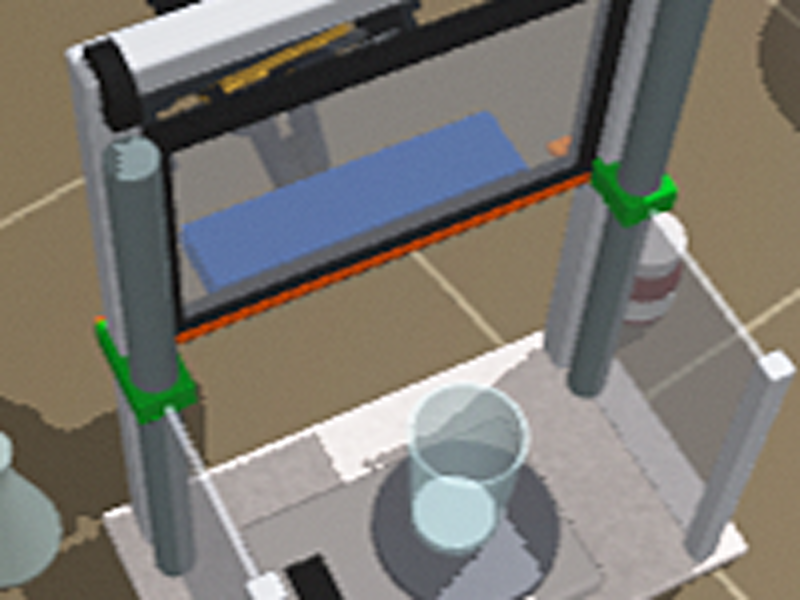

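The enlarged view shows the orange bar at the level of both green collars, (110,330) and (630,190). The beaker at (465,470) is upright. In the numbers, lip top is 0.2317 and band top 0.2324, and each should lie 10 mm above its own centre. I'll withdraw back and down.

Call:
drive_tool(increments=[[0,0,0,0,-4,0,-1],[0,0,0,0,-10,0,-1],[0,0,0,0,-18,0,-1],[0,0,0,0,-26,0,-1],[0,0,0,0,-34,-8,-1],[0,0,0,0,-42,-20,-1],[0,0,0,0,-50,-34,-1],[0,0,0,0,-55,-45,-1]])

```text
time_s: 7.72
tcp_pos: [0.487, 0.0699, 0.2187]
orientation: [0.683, 0.636, 0.246, 0.263]
force: [0.1, 0.1, -0.1]
finger_gap: 0.0007
```

Call:
drive_tool(increments=[[0,0,0,0,-5,-8,-1],[0,0,0,0,-10,-16,-1],[0,0,0,0,-15,-24,-1],[0,0,0,0,-20,-32,-1],[0,0,0,0,-20,-32,-1],[0,0,0,0,-20,-32,-1]])

```text
time_s: 8.22
tcp_pos: [0.452, 0.0727, 0.23]
orientation: [0.682, 0.635, 0.247, 0.263]
force: [1.1, 0.2, 1.2]
finger_gap: 0.0009
```

```bash
python3 - <<'E'
from h import *
rel();heights()
im,d=camera("side");cv2.imwrite("pics/s4.png",im[:,:,::-1])
W=world("side",d)
for u,v in((291,309),(353,146),(391,159),(350,154)):print(W[v,u].round(3))
E
```

```text
q [ 0.25 -0.54  2.52 -0.46  0.49 -0.92] F [1.1 0.2 1.2] fwd -126.3 z 0.23 down 47.6 yaw -3.8 t 8.2167
fwd,up,lat in tool axes [-0.11  0.73  0.67] [ 0.    0.67 -0.74] [0.99 0.08 0.08]
blue 1792 [0.5978 0.0785 0.2318] [0.2285 0.2346]
green 51 [0.6726 0.2253 0.2322] [0.2291 0.2356]
orange 81 [ 0.5939 -0.0504  0.2244] [0.2212 0.227 ]
[0.642 0.29  0.072]
[ 0.546 -0.153  0.111]
[ 0.436 -0.149  0.069]
[ 0.551 -0.146  0.073]
```

View pics/s4.png

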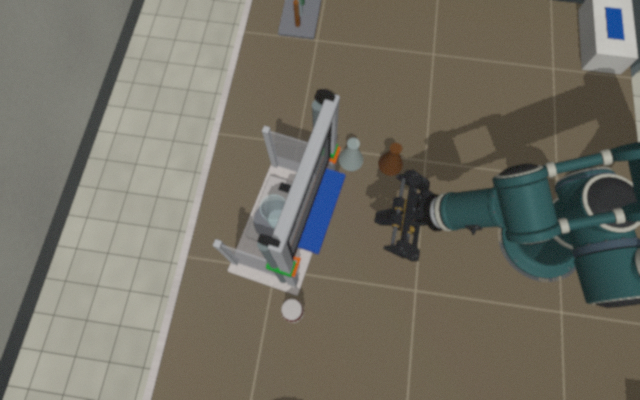

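The hand is clear at (390,215). The window is still at its height, and the flask (350,154), brown flask (391,159) and jar (291,309) have not moved.

```bash
python3 -c "
from workcell import robot
print(robot.job_done())"
```

```text
the job is handed in; nothing more can be done
None
```

I pushed the window up from below with the closed fingertips under the blue lip's bar, took the hand away and handed the job in after about 8.3 s.

**Final height:** after the hand was withdrawn, the lip's top measured 0.2318 m and the bands' top 0.2322 m. Each lies 10 mm above its centre, so the window is within about 1 mm of the mark, and it did not drop when I let go.

**Other objects:** the jar, flask and brown look-alike measured where they started, within about 2 to 5 mm of depth noise. In the pictures the beaker looked upright and in place, but I did not measure it.

**Contact forces:** the hand ended about 10 cm clear with only sensor noise on the wrist. The largest wrist force I read while pushing was about 21 N.

**What did not go as planned:** joint 4 reached its limit with the tool low at 45°. I approached at about 52° down and made most of the lift at about 48°. Early in the lift the bar slid toward the fingertips, so I set the fingers deeper under it and carried on.

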